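# Take the worn sanding drum out of a spindle head whose thread hand nobody knows

## Robot

A 7-joint arm with a two-finger parallel gripper is mounted at the origin on a cart in front of the work surface, level with it; the furniture and walls round the work are solid. World frame = base frame: x ahead of the robot, y to its left, z up, the work surface at z = 0. Lengths are in m, angles in rad, forces in N, time in s.
With the tool pointing down it reaches from about 0.4 to 0.875 m from the base axis. Payload 4.4 kg.
Tool frame: the origin (TCP) lies between the finger pads; the fingertips stand 17 mm ahead of it and the grasp point (between the pads) lies 2 mm behind it (bot.tips_ahead is the distance from the TCP to the fingertips, in m); z points along the fingers, y is the line along which they close (so a half turn about z gives the same grasp; the last joint's range is limited). The gripper opens to 85 mm and grips with 20 to 120 N. Pads are 22 mm wide; open, the fingers measure 114 mm over their backs; the gripper's body (76 mm by 85 mm) begins 54 mm behind the grasp point. The pads swing forward as they close: fully open they stand 13 mm farther back than shut.
Start: joints at [-1.336, 0.628, 0.038, 1.517, -0.027, 0.996, -0.02], TCP at [0.193, 0.621, 0.248] pointing down, gripper open.
Joint ranges: [-3.06, 3.06], [-0.37, 2.12], [-1.25, 1.32], [0.18, 2.47], [-1.1, 4.24], [0.23, 1.98], [-2.94, 2.94]. Speed limits (rad/s): [2.57, 2.57, 3.14, 3.14, 3.14, 3.14, 3.14].

## Interface

Orientations are given as a 3x3 rotation matrix whose columns are the frame's x, y, z axes.
In Python, from cell import bot, cams gives the robot as it stands. The module is installed in compiled form; this text tells all that it offers.
- The arm moves only by the shell command python3 -m crank 'ROWS' [FORCE]. ROWS is a JSON object of lists of equal length, an entry for each row: "angular": the turn, a rotation vector about the tool's x, y, z in degrees, a list of three; "travel": the shift along the tool's x, y, z in m, a list of three; "gripper": the closure, from 0 (fully open) to 1 (shut). A call has 1 to 8 rows; each row shifts and turns the commanded pose from where the row before left it, along the tool's axes as they then stand; what a row does not reach is not made up. A row lasts 1/8 s, in which the tool goes at most 62.5 mm and 10.7 degrees, less where a joint would pass 70% of its speed; a pose out of reach is approached as far as the arm can. A call with a gripper value outside its range is refused whole. The fingers move at their own pace and stop on an object; FORCE is the grip in N (left out, the last holds). Time passes only in rows, so rows that do not move let the fingers close. It gives the time, the measured TCP pose, the force, the opening and the grip force at its end, in the units of the state.
- bot.observe(): the state, without advancing time (a new reading comes with each control period).
- cams.capture(name): name is "side" or "top" or "wrist"; returns a dict with "pixels" (480x640x3 uint8, blue, green, red), "K" (3x3 intrinsics, pixels), "pose" (4x4, takes a point from camera to world coordinates). Camera axes: x right, y up, looking along -z (the intrinsics and any distortion apply to the point x, -y, -z); pixel columns grow to the right and rows downward; lengths in m; the calibration is good to about 2 mm. The wrist camera is an equidistant fisheye: a pixel r from the principal point sees the ray r / f radians off the axis. A picture is of the moment at which its call begins. There is no depth.
- bot.finish_job(): hands the job in; it is judged then, once.
The state is a dict: "t": time; "joint_positions": joint angles; "qd": joint speeds; "joint_torque": joint torques, N m; "tool_pos": TCP position; "ee_rot": TCP orientation; "force": force on the tool from outside, world axes, zero at the start; "moment": the same for the moment, N m; "opening": opening from 0.0 (shut) to 1.0 (fully open); "grip_force": force on a finger pad.
Only numpy, scipy, OpenCV 4.12 (cv2) and the standard library are available. Lean on these libraries where they do the work, as an engineer would, in place of code of your own. Each camera call takes 0.05 s, during which the arm holds its last target. There are 200 camera calls.

## Task

The worn sanding drum must come out of the spindle head, but the head is off a double-ended polisher and nobody knows whether its collet nut has a left-hand or a right-hand thread: push the nut's tommy bar one way and then, if it is solid, the other, and swing it well over so that the collet lets go. Then push the ejector knob at the tail of the spindle fully home, which drives the drum's shank out of the collet and the drum along the two rest rods, and lay the drum down on its side inside the steel tray without dropping it. Leave the pliers, caliper, wood block and tape measure round about where they lie.

Things in the scene. Friction and masses are not known exactly. Their poses are not given: they have to be found in the camera images.
- spindle_head: fixed grey cast head, flange 140 x 120, casting 100 mm wide (x), 90 long (y), top 152 mm up. Origin: on the table under the casting's middle; z up. Spindle axis: horizontal along the head's y, 110 mm up; collet nut and drum at the -y end, ejector knob at +y. Two 10 mm rods under the drum, tops 88 mm up, run from the casting to a foot 208 mm towards -y; the drum rests on them
- collet_nut (a joint): turn of the nut about the head's +y, rad: 0 (tight, tommy bar straight up) at the start, positive when the bar's top goes to the head's +x. A left-hand thread loosens to positive, a right-hand one to negative; the wrong way it goes solid within 0.06 rad. Loosening takes 0.5 N m; it stays where left, the collet lets go at about 0.65 rad, the nut turns to 1.2 rad at most
- nut_centre (a point): centre of the collet nut on the spindle's axis: a steel ring 50 mm in diameter and 26 mm long; the tommy bar is fixed in it radially, in the plane at right angles to the axis through this point
- bar_end (a point): free end of the tommy bar, 118 mm from the spindle's axis: a round steel bar 12 mm in diameter (its outer 35 mm 15 mm in diameter)
- ejector (a joint): travel of the ejector rod towards the nut (head's -y), m: 0 to 0.0015 at the start, 0.060 fully home, where the knob nearly meets the casting. Slides with 3 N plus the drum's friction and stays where left; while the collet is tight it stops against the shank after about 3 mm
- knob_face (a point): middle of the outer end face of the ejector knob (36 mm in diameter, 16 mm long, dark steel, on a 12 mm rod), 133 mm from the head's origin towards the head's +y at the start; the face looks to the head's +y
- sanding_drum: brown sanding drum, 52 mm in diameter, 50 long, 0.24 to 0.42 kg, on a steel shank 18 mm in diameter that sticks out 62 mm at one end. Origin: middle of the drum; y is its axis and points to the shank. At the start it lies on the rest rods, shank in the collet; with the ejector home the shank's end is 2 to 3 mm clear of the nut's face
- shank_end (a point): end of the drum's shank, 87 mm from the drum's origin along its +y
- tray: steel tray, open at the top, 140 mm (its x) by 190 mm (its y), walls 28 mm high and 3 mm thick, floor 3 mm. Origin: on the table under its middle
- pliers: red-handled combination pliers, 146 mm, lying on the table, not part of the job; origin on the table under its middle
- caliper: vernier caliper, 205 mm, lying on the table, not part of the job; origin on the table under its middle
- wood_block: wood block, 70 x 45 x 28 mm, lying on the table, not part of the job; origin on the table under its middle
- tape_measure: yellow tape measure, 74 x 36 x 60 mm, lying on the table, not part of the job; origin on the table under its middle

How it is judged:
By the outcome, as a careful person would: the job done as asked, in the order asked, and still so for the second after the job is handed in, with the robot touching nothing.
It also fails if it takes over 67 s, if anything falls off the work surface, if the arm or the gripper's body presses on something with over 40 N, if the wrist force passes 120 N, or if a joint passes its speed limit or range.

## Working session

There is one attempt and no reset: what is moved stays moved. The work goes in short steps, Python scripts to look and compute and a shell command to move; the robot and the scene stay as the last step left them, time stands still between calls to the robot, and variables do not carry over. Pictures are saved under pics/ and viewed, at most 11 in all, crops included, and the job is handed in when it is done.

```bash
mkdir -p pics
cat > h.py <<'E'
import numpy as np, cv2
from cell import bot, cams
def cap(n,f=None):
    c=cams.capture(n)
    if f: cv2.imwrite('pics/'+f,c['pixels'])
    return c
def ray(c,u,v,fish=False):
    K=np.array(c['K']);P=np.array(c['pose'])
    a=(u-K[0,2])/K[0,0];b=(v-K[1,2])/K[1,1]
    if fish:
        r=np.hypot(a,b); s=np.sin(r)/max(r,1e-9); d=np.array([a*s,-b*s,-np.cos(r)])
    else: d=np.array([a,-b,-1.])
    d=P[:3,:3]@d
    return P[:3,3],d/np.linalg.norm(d)
def onz(c,u,v,z,fish=False):
    o,d=ray(c,u,v,fish); return o+d*(z-o[2])/d[2]
def proj(c,p,fish=False):
    K=np.array(c['K']);P=np.array(c['pose']); q=P[:3,:3].T@(np.array(p)-P[:3,3])
    x,y,z=q[0],-q[1],-q[2]
    if fish:
        r=np.hypot(x,y);t=np.arctan2(r,z);x,y,z=x/r*t,y/r*t,1
    return np.array([K[0,0]*x/z+K[0,2],K[1,1]*y/z+K[1,2]])
def cross(r1,r2):
    (o1,d1),(o2,d2)=r1,r2
    s=np.linalg.lstsq(np.c_[d1,-d2],o2-o1,rcond=None)[0]
    a=o1+s[0]*d1;b=o2+s[1]*d2
    return (a+b)/2,np.linalg.norm(a-b)
E
python3 - <<'E'
from h import *
for n in ['top','side']:
    c=cap(n,n+'1.png');print(n,np.round(c['K'],1).tolist(),np.round(c['pose'],3).tolist())
s=bot.observe();print(s['t'],np.round(s['tool_pos'],3),np.round(s['ee_rot'],2).tolist(),s['force'])
E
```

```text
top [[503.4, 0.0, 321.5], [0.0, 503.4, 239.4], [0.0, 0.0, 1.0]] [[0.03, 0.996, -0.086, 0.381], [-1.0, 0.031, 0.006, -0.073], [0.008, 0.086, 0.996, 1.228], [0.0, 0.0, 0.0, 1.0]]
side [[594.4, 0.0, 325.2], [0.0, 594.4, 252.0], [0.0, 0.0, 1.0]] [[-0.811, 0.283, -0.512, -0.332], [-0.584, -0.38, 0.717, 1.054], [0.008, 0.881, 0.473, 0.892], [0.0, 0.0, 0.0, 1.0]]
0.1 [0.192 0.62  0.247] [[-0.96, 0.3, -0.0], [0.3, 0.96, -0.0], [-0.0, -0.0, -1.0]] [-0.5137734   0.29697809 -0.04946437]
```

View pics/top1.png

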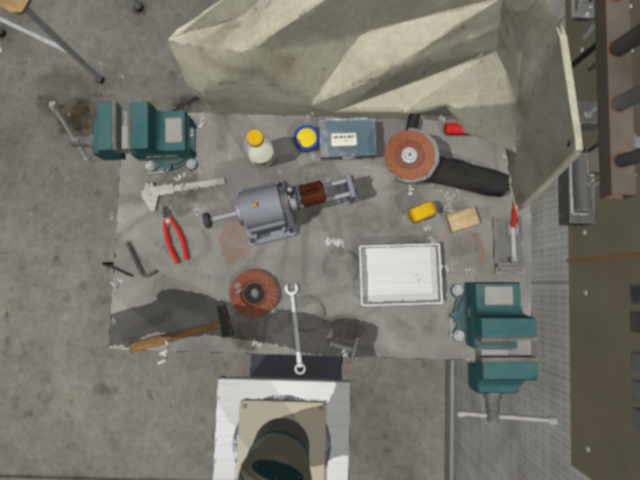

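View pics/side1.png

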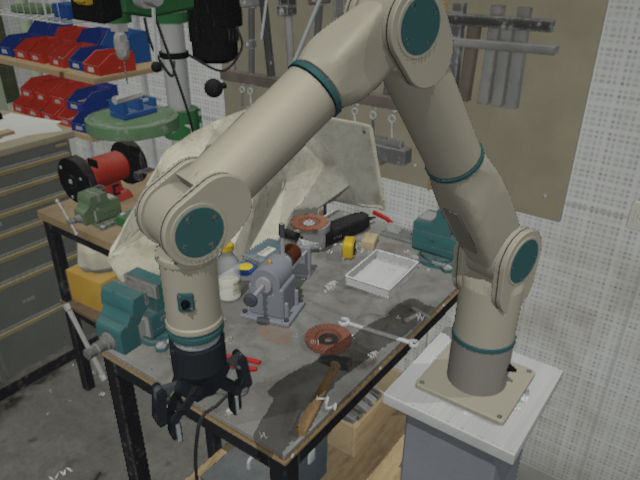

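The top view shows the head at about (265,212), with the knob at (207,220), nut at about (292,197), drum at (313,192) and rod foot at (348,188). The tray is at (400,273), pliers (175,237), caliper (185,190), wood block (463,218) and tape (423,211). The side view shows the bar upright with the knob facing the camera.

Run:
```python
from h import *
a=cv2.imread('pics/top1.png')[160:315,180:450]
b=cv2.imread('pics/side1.png')[215:330,220:430]
cv2.imwrite('pics/ct.png',cv2.resize(a,None,fx=2.96,fy=2.96,interpolation=cv2.INTER_CUBIC))
cv2.imwrite('pics/cs.png',cv2.resize(b,None,fx=3.8,fy=3.8,interpolation=cv2.INTER_CUBIC))
```

```text
(no output)
```

View pics/ct.png

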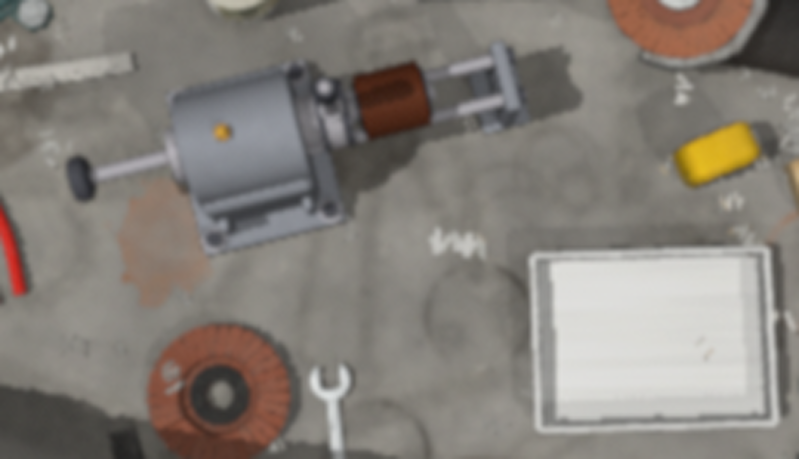

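View pics/cs.png

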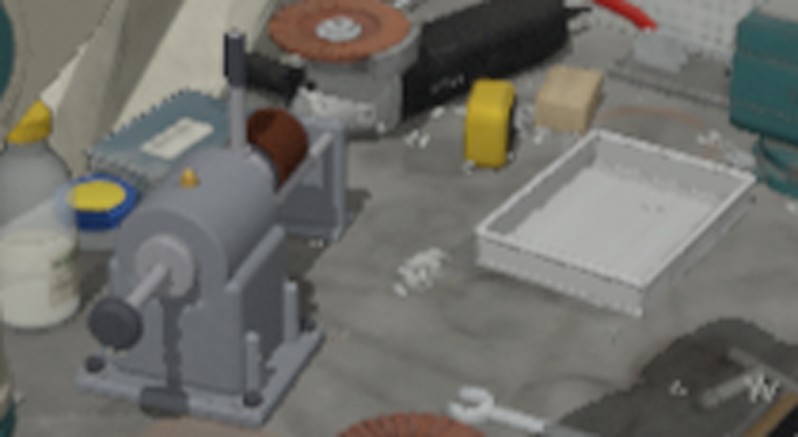

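Run:
```python
from h import *
t=cap('top');s=cap('side')
T=lambda x,y:(x/2.96+180,y/2.96+160)
S=lambda x,y:(x/3.8+220,y/3.8+215)
kn=onz(t,*T(81,178),.11);dr=onz(t,*T(394,101),.11)
print('knob',kn,'drum',dr)
u=(kn-dr);L=np.linalg.norm(u);u/=L;print('L',L,'axis',u,'yaw',np.degrees(np.arctan2(u[1],u[0])))
print('barend',onz(t,*T(325,88),.228), cross(ray(t,*T(325,88)),ray(s,*S(234,33))))
print('knobface',cross(ray(t,*T(70,179)),ray(s,*S(115,323))))
r=[onz(t,*T(*p),.028)[:2] for p in [(532,255),(772,248),(777,427),(540,430)]]
print('tray',np.mean(r,0),np.linalg.norm(np.diff(r+[r[0]],axis=0),axis=1),np.round(r,3).tolist())
for n,p,z in [('foot',(507,85),.09),('tape',(718,155),.06),('yellowcap',(223,132),.16)]:print(n,onz(t,*T(*p),z))
for n,p,z in [('bottle',(258,140),.15),('jar',(307,137),.05),('blueboxedge',(345,158),.05),('grinder',(410,155),.08),('tarp front',(330,112),.1)]:print(n,onz(t,*p,z))
```

```text
knob [0.51320553 0.17680624 0.11      ] drum [ 0.57939977 -0.05735557  0.11      ]
L 0.2433380958470314 axis [-0.27202579  0.96228996  0.        ] yaw 105.78484888525173
barend [ 0.56592319 -0.01186614  0.228     ] (array([ 0.56672772, -0.01132911,  0.22775639]), np.float64(0.0018121356546345157))
knobface (array([0.51037138, 0.18276715, 0.11639959]), np.float64(0.002604021697505647))
tray [ 0.40645943 -0.27254198] [0.1945686  0.14386849 0.19008154 0.14048892] [[0.472, -0.172], [0.483, -0.366], [0.339, -0.371], [0.331, -0.181]]
foot [ 0.59822886 -0.14409333  0.09      ]
tape [ 0.55311983 -0.31451216  0.06      ]
yellowcap [0.54395876 0.06483905 0.16      ]
bottle [0.68809214 0.06622038 0.15      ]
jar [ 0.72768582 -0.03756765  0.05      ]
blueboxedge [ 0.67950977 -0.12976011  0.05      ]
grinder [ 0.68388549 -0.27937446  0.08      ]
tarp front [ 0.77343422 -0.09003067  0.1       ]
```

The points fit the sizes given: the bar end comes out at z 0.228 from two views, and the nut plane is 70 mm from the head origin. Next I shut the fingers, square the tool to the head and go to the robot side of the bar.

```bash
python3 -m crank '{"angular":[[0,0,-8.25],[0,0,-8.25],[0,0,-8.25],[0,0,-8.25],[0,0,0],[0,0,0],[0,0,0],[0,0,0]],"travel":[[0,0,-0.015],[0,0,-0.015],[0,0,-0.015],[0,0,-0.015],[-0.01,-0.05,0],[-0.01,-0.05,0],[-0.01,-0.05,0],[-0.01,-0.05,0]],"gripper":[1,1,1,1,1,1,1,1]}' 40
python3 -m crank '{"angular":[[0,0,0],[0,0,0],[0,0,0],[0,0,0],[0,0,0],[0,0,0],[0,0,0],[0,0,0]],"travel":[[-0.012,-0.058,0],[-0.012,-0.058,0],[-0.012,-0.058,0],[-0.012,-0.058,0],[-0.012,-0.058,0],[-0.012,-0.058,0],[-0.012,-0.058,0],[-0.012,-0.058,0]],"gripper":[1,1,1,1,1,1,1,1]}'
python3 - <<'E'
from h import *
s=bot.observe();p=s['tool_pos'];R=np.array(s['ee_rot'])
print(np.round(R,3).tolist(),bot.tips_ahead,'to go (tool)',R.T@(np.array([.523,-.023,.185])-p),s['force'])
c=cap('wrist','w1.png');print(np.round(c['K'],1).tolist())
print(proj(c,[.566,-.0115,.228],True),proj(c,[.510,.184,.11],True))
E
```

```text
t: 1.2
tool_pos: [0.2861, 0.4375, 0.3083]
ee_rot: [[-0.962, -0.272, 0.0], [-0.272, 0.962, -0.0], [-0.0, -0.0, -1.0]]
force: [1.6, -0.1, 0.8]
opening: 0.004
grip_force: 0.0
t: 2.2
tool_pos: [0.5045, 0.0171, 0.3084]
ee_rot: [[-0.962, -0.272, 0.0], [-0.272, 0.962, 0.0], [-0.001, 0.0, -1.0]]
force: [1.0, 0.1, 0.1]
opening: 0.001
grip_force: 0.0
[[-0.962, -0.272, 0.0], [-0.272, 0.962, 0.0], [-0.001, 0.0, -1.0]] 0.017 to go (tool) [-0.00683004 -0.04359513  0.12342045] [0.98828105 0.1498498  0.11685772]
[[371.6, 0.0, 316.2], [0.0, 371.6, 239.3], [0.0, 0.0, 1.0]]
[247.47583254 331.82053251] [475.52796538 263.80869777]
```

View pics/w1.png

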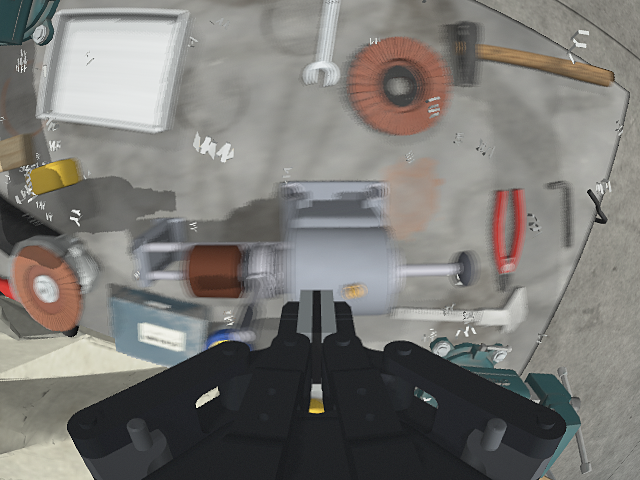

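The wrist view shows the bar end at (247,330) and the knob face at (473,268), both close to where my estimates project. Now I descend beside the bar and push towards head +x.

```bash
python3 -m crank '{"angular":[[0,0,0],[0,0,0],[0,0,0],[0,0,0],[0,0,0],[0,0,0],[0,0,0]],"travel":[[-0.007,-0.044,0],[0,0,0.04],[0,0,0.04],[0,0,0.043],[-0.015,0,0],[-0.005,0,0],[0,0,0]],"gripper":[1,1,1,1,1,1,1]}'
python3 -m crank '{"angular":[[0,0,0],[0,0,0],[0,0,0],[0,0,0],[0,0,0]],"travel":[[-0.004,0,0],[-0.003,0,0],[-0.003,0,0],[-0.003,0,0],[0,0,0]],"gripper":[1,1,1,1,1]}'
```

```text
t: 3.12
tool_pos: [0.5422, -0.0161, 0.1857]
ee_rot: [[-0.962, -0.272, 0.001], [-0.272, 0.962, 0.0], [-0.001, -0.0, -1.0]]
force: [0.1, -0.4, -0.1]
opening: -0.001
grip_force: 0.0
t: 3.75
tool_pos: [0.5536, -0.0137, 0.185]
ee_rot: [[-0.963, -0.271, -0.002], [-0.271, 0.963, -0.001], [0.002, -0.001, -1.0]]
force: [-3.1, -2.8, 0.6]
opening: 0.001
grip_force: 0.0
```

```bash
python3 -m crank '{"angular":[[0,0,0],[0,0,0],[0,0,0]],"travel":[[-0.003,0,0],[-0.003,0,0],[0,0,0]],"gripper":[1,1,1]}'
```

```text
t: 4.12
tool_pos: [0.5575, -0.0124, 0.1849]
ee_rot: [[-0.963, -0.271, -0.006], [-0.271, 0.963, -0.001], [0.006, 0.0, -1.0]]
force: [-8.0, -4.7, 3.8]
opening: -0.002
grip_force: 2.7
```

```bash
python3 -m crank '{"angular":[[0,0,0],[0,0,0],[0,0,0]],"travel":[[-0.003,0,0],[-0.003,0,0],[0,0,0]],"gripper":[1,1,1]}'
```

```text
t: 4.5
tool_pos: [0.5582, -0.0126, 0.1841]
ee_rot: [[-0.963, -0.269, -0.016], [-0.269, 0.963, -0.003], [0.017, 0.001, -1.0]]
force: [-17.5, -8.2, 8.4]
opening: 0.004
grip_force: 5.9
```

At 19 N (about 1.2 N m) the bar is solid that way, so the thread loosens to negative. I go over the bar to the far side and push towards the robot.

```bash
python3 -m crank '{"angular":[[0,0,0],[0,0,0],[0,0,0],[0,0,0],[0,0,0],[0,0,0],[0,0,0],[0,0,0]],"travel":[[0.03,0,0],[0,0,-0.045],[0,0,-0.04],[-0.04,0,0],[-0.04,0,0],[0,0,0.045],[0,0,0.04],[0,0,0]],"gripper":[1,1,1,1,1,1,1,1]}'
python3 -m crank '{"angular":[[0,0,0],[0,0,0],[0,0,0],[0,0,0],[0,0,0],[0,0,0]],"travel":[[0.015,0,0],[0.01,0,0],[0.01,0,0],[0.01,0,0],[0.01,0,0],[0,0,0]],"gripper":[1,1,1,1,1,1]}'
```

```text
t: 5.5
tool_pos: [0.6125, 0.0051, 0.1826]
ee_rot: [[-0.962, -0.272, -0.005], [-0.273, 0.962, 0.001], [0.005, 0.002, -1.0]]
force: [-0.0, -0.2, 1.3]
opening: -0.003
grip_force: 0.0
t: 6.25
tool_pos: [0.5634, -0.0102, 0.187]
ee_rot: [[-0.962, -0.272, 0.007], [-0.272, 0.962, 0.001], [-0.007, -0.001, -1.0]]
force: [4.1, 1.1, 1.2]
opening: 0.001
grip_force: 2.2
```

```bash
python3 -m crank '{"angular":[[0,0,0],[0,0,0],[0,0,0],[0,0,0],[0,0,0],[0,0,0],[0,0,0],[0,0,0]],"travel":[[0.01,0,0.002],[0.01,0,0.002],[0.01,0,0.002],[0.01,0,0.002],[0.01,0,0.001],[0.01,0,0.001],[0.008,0,0],[0,0,0]],"gripper":[1,1,1,1,1,1,1,1]}'
python3 - <<'E'
from h import *
c=cap('wrist','w2.png')
E
```

```text
t: 7.25
tool_pos: [0.4958, -0.0294, 0.1762]
ee_rot: [[-0.962, -0.271, 0.002], [-0.271, 0.962, 0.0], [-0.002, -0.0, -1.0]]
force: [3.0, 0.4, 3.5]
opening: -0.006
grip_force: 2.1
```

View pics/w2.png

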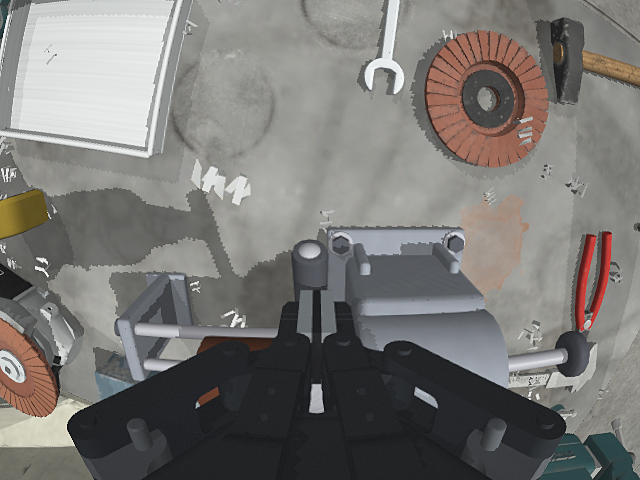

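The bar end is at (310,250), swung well over towards the robot. From the finger contact that is about 1.1 rad, past the release angle. Next I go to the knob.

```bash
python3 -m crank '{"angular":[[0,0,0],[0,0,0],[0,0,0],[0,0,0],[0,0,0],[0,0,0],[0,0,0],[0,0,0]],"travel":[[-0.02,0,-0.02],[-0.02,0,-0.03],[-0.016,0.05,0],[-0.016,0.05,0],[0,0.05,0],[0,0.05,0],[0,0.051,0],[0,0,0]],"gripper":[1,1,1,1,1,1,1,1]}'
python3 - <<'E'
from h import *
s=bot.observe();p=s['tool_pos'];R=np.array(s['ee_rot'])
print('to go (tool)',R.T@(np.array([.510-.272*.05,.184+.962*.05,.113])-p))
c=cap('wrist','w3.png')
print(proj(c,[.510,.184,.11],True))
E
```

```text
t: 8.3
tool_pos: [0.4931, 0.2361, 0.2242]
ee_rot: [[-0.96, -0.28, -0.005], [-0.28, 0.96, 0.0], [0.005, 0.002, -1.0]]
force: [0.4, 0.1, -0.0]
opening: 0.003
grip_force: 0.0
to go (tool) [-0.00253575 -0.00490696  0.11120244]
[235.67330789 243.98599861]
```

View pics/w3.png

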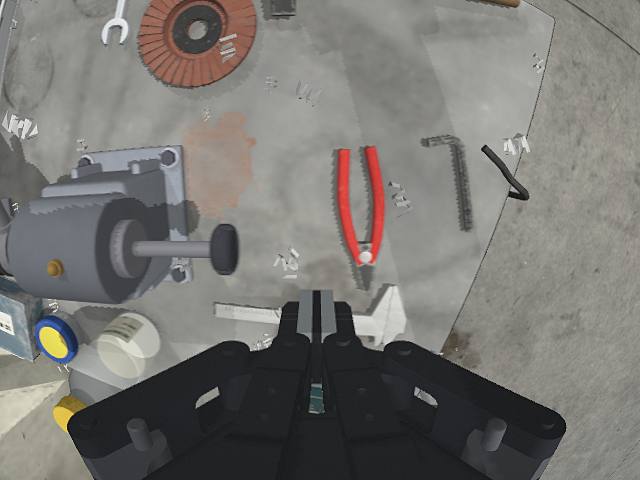

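The knob face is at (233,249), within 3 mm of the estimate. I descend and push.

```bash
python3 -m crank '{"angular":[[0,0,0],[0,0,0],[0,0,0],[0,0,0],[0,0,0],[0,0,0],[0,0,0],[0,0,0]],"travel":[[-0.004,0.003,0.037],[0,0,0.037],[0,0,0.037],[0,-0.02,0],[0,-0.01,0],[0,-0.01,0],[0,-0.01,0],[0,0,0]],"gripper":[1,1,1,1,1,1,1,1]}'
python3 -m crank '{"angular":[[0,0,0],[0,0,0],[0,0,0],[0,0,0],[0,0,0],[0,0,0]],"travel":[[0,-0.007,0],[0,-0.007,0],[0,-0.007,0],[0,-0.007,0],[0,-0.007,0],[0,0,0]],"gripper":[1,1,1,1,1,1]}'
```

```text
t: 9.35
tool_pos: [0.5133, 0.1874, 0.1146]
ee_rot: [[-0.962, -0.271, -0.0], [-0.271, 0.962, 0.0], [-0.0, 0.0, -1.0]]
force: [0.2, 0.9, -0.6]
opening: -0.004
grip_force: 0.3
t: 10.1
tool_pos: [0.523, 0.1542, 0.1146]
ee_rot: [[-0.962, -0.272, 0.001], [-0.272, 0.962, 0.0], [-0.001, 0.0, -1.0]]
force: [-1.7, 1.9, 0.3]
opening: -0.001
grip_force: 1.2
```

```bash
python3 -m crank '{"angular":[[0,0,0],[0,0,0],[0,0,0],[0,0,0],[0,0,0]],"travel":[[0,-0.004,0],[0,-0.004,0],[0,-0.004,0],[0,-0.003,0],[0,0,0]],"gripper":[1,1,1,1,1]}'
python3 -m crank '{"angular":[[0,0,0],[0,0,0],[0,0,0]],"travel":[[0,-0.003,0],[0,-0.003,0],[0,0,0]],"gripper":[1,1,1]}'
```

```text
t: 10.72
tool_pos: [0.5268, 0.1409, 0.1146]
ee_rot: [[-0.962, -0.273, 0.0], [-0.273, 0.962, 0.002], [-0.001, 0.002, -1.0]]
force: [-2.8, 7.1, 3.2]
opening: 0.001
grip_force: 3.7
t: 11.1
tool_pos: [0.5269, 0.1407, 0.1146]
ee_rot: [[-0.961, -0.276, -0.002], [-0.276, 0.961, 0.008], [-0.0, 0.008, -1.0]]
force: [-5.2, 17.4, 4.8]
opening: -0.001
grip_force: 9.4
```

The ejector hit its end stop at about 60 mm of travel (18 N and no further motion). I retreat, lift and go over the drum while turning 90°.

```bash
python3 -m crank '{"angular":[[0,0,0],[0,0,0],[0,0,0],[0,0,0],[0,0,0],[0,0,0],[0,0,0],[0,0,0]],"travel":[[0,0.02,0],[0,0.02,-0.01],[0,0,-0.05],[0,0,-0.05],[0,0,-0.05],[0,-0.05,0],[0,-0.05,0],[0,-0.05,0]],"gripper":[1,1,1,1,1,1,1,1]}'
python3 - <<'E'
from h import *
s=bot.observe();p=s['tool_pos'];R=np.array(s['ee_rot'])
print(np.round(s['joint_positions'],2),'to go (tool)',R.T@(np.array([.593,-.111,.24])-p))
E
```

```text
t: 12.1
tool_pos: [0.5587, 0.0241, 0.2744]
ee_rot: [[-0.963, -0.27, 0.0], [-0.27, 0.963, -0.002], [0.0, -0.002, -1.0]]
force: [-0.2, -0.1, -0.1]
opening: 0.0
grip_force: 0.0
[-0.14  0.47  0.07  1.74 -0.04  0.93  1.79] to go (tool) [ 0.0034467  -0.13930582  0.03472473]
```

```bash
python3 -m crank '{"angular":[[0,0,0],[0,0,0],[0,0,0],[0,0,10],[0,0,10],[0,0,10],[0,0,10],[0,0,10]],"travel":[[0.003,-0.05,0],[0,-0.05,0],[0,-0.04,0],[0,0,0],[0,0,0],[0,0,0],[0,0,0],[0,0,0]],"gripper":[1,1,0,0,0,0,0,0]}'
python3 -m crank '{"angular":[[0,0,10],[0,0,10],[0,0,10],[0,0,10],[0,0,0]],"travel":[[0,0,0],[0,0,0],[0,0,0],[0,0,0],[0,0,0]],"gripper":[0,0,0,0,0]}'
python3 - <<'E'
from h import *
s=bot.observe()
print(np.round(s['joint_positions'],2),bot.tips_ahead)
c=cap('wrist','w4.png')
print(proj(c,[.593,-.111,.11],True))
E
```

```text
t: 13.1
tool_pos: [0.5928, -0.11, 0.2741]
ee_rot: [[-0.822, 0.569, -0.001], [0.569, 0.822, -0.002], [-0.001, -0.003, -1.0]]
force: [0.2, -0.1, -0.5]
opening: 0.997
grip_force: 0.0
t: 13.72
tool_pos: [0.593, -0.1094, 0.2741]
ee_rot: [[-0.272, 0.962, -0.001], [0.962, 0.272, -0.002], [-0.002, -0.002, -1.0]]
force: [0.0, 1.1, 0.3]
opening: 1.004
grip_force: 0.0
[-0.18  0.58  0.51  1.63 -0.32  1.01  0.71] 0.017
[315.7470671  224.78464182]
```

View pics/w4.png

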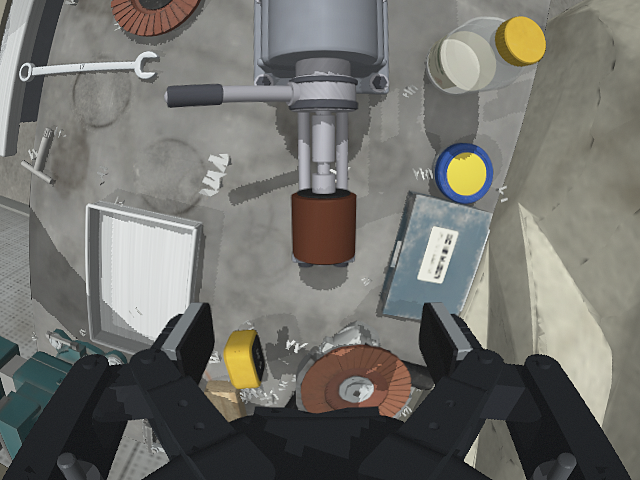

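The drum is at (324,228), ejected and lying on the rods, with the bar swung to the left at (170,95). I measure the drum and the tray here by mask.

Run:
```python
from h import *
c=cap('wrist');im=c['pixels'].astype(int)
m=((im[...,2]>im[...,1]*1.7)&(im[...,2]>50)).astype(np.uint8);m[:, :270]=0;m[:,380:]=0;m[290:]=0;m[:170]=0
n,l,st,ce=cv2.connectedComponentsWithStats(m);i=1+np.argmax(st[1:,4]);x,y,w,h,a=st[i];print(st[i],ce[i])
s=bot.observe();p=s['tool_pos'];R=np.array(s['ee_rot'])
# silhouette columns at mid row, at axis height; far(lower) edge bottom
for v in (y+.35*h,y+.7*h):
    r=int(v);cc=np.where(l[r]==i)[0];q=[onz(c,u,r,.11,True) for u in (cc[0],cc[-1]+1)];print(r,cc[0],cc[-1],'mid-tool',R.T@((q[0]+q[1])/2-p),np.linalg.norm(q[0]-q[1]))
for z in (.136,.12,.11): print(z,'ends(tool)',R.T@(onz(c,x+w/2,y,z,True)-p),R.T@(onz(c,x+w/2,y+h,z,True)-p))
g=im.min(2);m=(g>150).astype(np.uint8);m[:190]=0;m[360:]=0;m[:,:75]=0;m[:,210:]=0
k=max(cv2.findContours(m,0,2)[0],key=cv2.contourArea);b=cv2.boxPoints(cv2.minAreaRect(k));print([np.round(onz(c,*q,.015,True),3).tolist() for q in b], np.array(c['pose'])[:3,3])
```

```text
[293 235  10  26  41] [295.29268293 250.19512195]
244 293 293 mid-tool [-0.01790627 -0.01856309  0.16422026] 0.0008213751674814025
253 293 293 mid-tool [-0.02572271 -0.01871548  0.16422769] 0.0008279939495911982
0.136 ends(tool) [-0.00248437 -0.01344193  0.13820089] [-0.0230173  -0.01376353  0.13822031]
0.12 ends(tool) [-0.00724157 -0.01424967  0.15420612] [-0.02902251 -0.01459081  0.15422672]
0.11 ends(tool) [-0.01021482 -0.0147545   0.16420939] [-0.03277576 -0.01510786  0.16423073]
[[0.305, -0.383, 0.015], [0.324, -0.182, 0.015], [0.471, -0.158, 0.015], [0.48, -0.333, 0.015]] [ 0.57235143 -0.03570021  0.39924163]
```

Run:
```python
from h import *
c=cap('wrist');s=bot.observe();p=s['tool_pos'];R=np.array(s['ee_rot'])
f=lambda u,v,z:np.round(R.T@(onz(c,u,v,z,True)-p),4)
for v in (210,250): print(f(292,v,.115),f(356,v,.115))
print('far end',f(324,265,.13),'near end', f(324,196,.136),f(324,192,.11))
```

```text
[ 0.0118 -0.019   0.1593] [0.0119 0.0313 0.1592]
[-0.0213 -0.0196  0.1593] [-0.0213  0.0323  0.1592]
far end [-0.0285  0.0061  0.1443] near end [0.0269 0.0056 0.1382] [0.0253 0.0062 0.1642]
```

```bash
python3 -m crank '{"angular":[[0,0,0],[0,0,0],[0,0,0],[0,0,0],[0,0,0]],"travel":[[0.006,0.005,0.04],[0,0,0.045],[0,0,0.045],[0,0,0.034],[0,0,0]],"gripper":[0,0,0,0,0]}'
python3 -m crank '{"angular":[[0,0,0],[0,0,0],[0,0,0],[0,0,0]],"travel":[[0,0,0],[0,0,0],[0,0,0],[0,0,0]],"gripper":[0.3,0.45,1,1]}' 50
```

```text
t: 14.5
tool_pos: [0.5947, -0.1004, 0.108]
ee_rot: [[-0.273, 0.962, -0.005], [0.962, 0.273, 0.001], [0.002, -0.005, -1.0]]
force: [0.5, -0.4, -0.2]
opening: 1.002
grip_force: 0.0
t: 15.0
tool_pos: [0.5964, -0.1013, 0.1124]
ee_rot: [[-0.272, 0.962, 0.001], [0.962, 0.272, -0.0], [-0.001, 0.0, -1.0]]
force: [-3.1, -0.2, 6.6]
opening: 0.592
grip_force: 51.1
```

The gripper holds the drum (about 50 mm opening, 51 N). I lift and look.

```bash
python3 -m crank '{"angular":[[0,0,0],[0,0,0],[0,0,0],[0,0,0],[0,0,0],[0,0,0]],"travel":[[0,0,-0.005],[0,0,-0.015],[0,0,-0.025],[0,0,-0.025],[0,0,-0.02],[0,0,0]],"gripper":[1,1,1,1,1,1]}' 60
python3 - <<'E'
from h import *
s=bot.observe();p=s['tool_pos'];R=np.array(s['ee_rot'])
print('to go (tool)',R.T@(np.array([.407,-.297,.19])-p))
t=cap('top')['pixels'][150:330,250:490];w=cap('wrist')['pixels']
t=cv2.resize(t,None,fx=2,fy=2);w=cv2.resize(w,(320,240)) 
o=np.zeros((360,800,3),np.uint8);o[:,:480]=t;o[:240,480:]=w;cv2.imwrite('pics/b1.png',o)
E
```

```text
t: 15.75
tool_pos: [0.598, -0.1004, 0.2027]
ee_rot: [[-0.272, 0.962, 0.004], [0.962, 0.272, -0.0], [-0.001, 0.004, -1.0]]
force: [0.3, 0.1, -2.4]
opening: 0.586
grip_force: 63.1
to go (tool) [-0.1372046  -0.23740687  0.01184864]
```

View pics/b1.png

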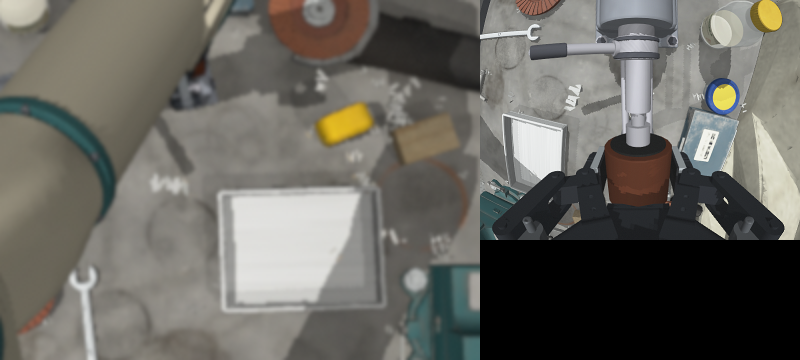

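Left is the top view: the tray is clear at about (302,250) in the crop. Right is the wrist view: the drum is firmly held, with its shank pointing at the nut. I carry it to the tray.

```bash
python3 -m crank '{"angular":[[0,0,0],[0,0,0],[0,0,0],[0,0,0],[0,0,0],[0,0,0],[0,0,0],[0,0,0]],"travel":[[-0.025,0,0],[-0.035,-0.02,0],[-0.035,-0.04,0],[-0.02,-0.045,0],[-0.012,-0.045,0],[-0.01,-0.045,0],[0,-0.03,0],[0,-0.012,0]],"gripper":[1,1,1,1,1,1,1,1]}'
python3 -m crank '{"angular":[[0,0,6.5],[0,0,6.5],[0,0,0],[0,0,0]],"travel":[[0,0,0],[0,0,0],[0,0,0],[0,0,0]],"gripper":[1,1,1,1]}'
python3 - <<'E'
from h import *
s=bot.observe();p=s['tool_pos'];R=np.array(s['ee_rot'])
print('to go (tool)',R.T@(np.array([.407,-.297,.04])-p),np.round(s['joint_positions'],2))
c=cap('wrist','w5.png')
for q in [(.472,-.172),(.483,-.366),(.339,-.371),(.331,-.181)]:print(proj(c,[*q,.028],True))
E
```

```text
t: 16.85
tool_pos: [0.4037, -0.2969, 0.1997]
ee_rot: [[-0.269, 0.963, -0.002], [0.963, 0.269, 0.001], [0.002, -0.002, -1.0]]
force: [0.5, 0.2, -3.3]
opening: 0.588
grip_force: 63.1
t: 17.35
tool_pos: [0.4064, -0.2962, 0.2]
ee_rot: [[-0.051, 0.999, -0.0], [0.999, 0.051, 0.0], [0.0, -0.0, -1.0]]
force: [-0.7, -0.1, -2.5]
opening: 0.59
grip_force: 63.1
to go (tool) [-0.00085352  0.00054144  0.15999049] [ 0.23  0.54  0.51  1.98 -0.39  0.72  1.03]
[406.14795628  75.6275936 ]
[396.55594195 300.27426643]
[237.14151389 298.02897775]
[228.77195954  77.56640664]
```

View pics/w5.png

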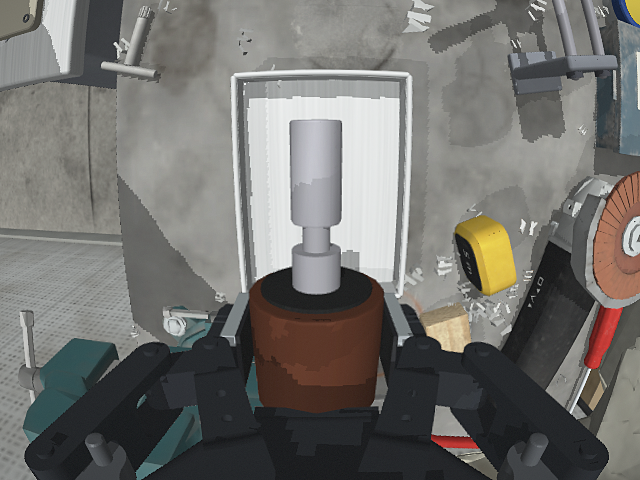

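The drum is over the tray with its axis along the tray's length, and the rim corners are where predicted. I lower it.

```bash
python3 -m crank '{"angular":[[0,0,0],[0,0,0],[0,0,0],[0,0,0],[0,0,0],[0,0,0]],"travel":[[0,0,0.04],[0,0,0.04],[0,0,0.04],[0,0,0.03],[0,0,0.01],[0,0,0]],"gripper":[1,1,1,1,1,1]}'
python3 -m crank '{"angular":[[0,0,0],[0,0,0],[0,0,0]],"travel":[[0,0,0.003],[0,0,0.003],[0,0,0]],"gripper":[1,1,1]}'
```

```text
t: 18.15
tool_pos: [0.4059, -0.2969, 0.0402]
ee_rot: [[-0.048, 0.999, -0.0], [0.999, 0.048, 0.0], [0.0, -0.0, -1.0]]
force: [-0.1, -0.3, -1.9]
opening: 0.589
grip_force: 63.1
t: 18.52
tool_pos: [0.4061, -0.2967, 0.0346]
ee_rot: [[-0.049, 0.999, 0.001], [0.999, 0.049, -0.0], [-0.0, 0.001, -1.0]]
force: [0.0, 0.7, -3.1]
opening: 0.585
grip_force: 63.1
```

```bash
python3 -m crank '{"angular":[[0,0,0],[0,0,0],[0,0,0]],"travel":[[0,0,0.002],[0,0,0.001],[0,0,0]],"gripper":[1,1,1]}'
python3 -m crank '{"angular":[[0,0,0],[0,0,0]],"travel":[[0,0,0.001],[0,0,0]],"gripper":[1,1]}'
```

```text
t: 18.9
tool_pos: [0.4059, -0.2967, 0.0316]
ee_rot: [[-0.048, 0.999, 0.0], [0.999, 0.048, 0.0], [0.0, 0.0, -1.0]]
force: [-0.4, 0.2, 1.5]
opening: 0.586
grip_force: 63.8
t: 19.15
tool_pos: [0.406, -0.2967, 0.0315]
ee_rot: [[-0.048, 0.999, 0.001], [0.999, 0.048, 0.0], [0.0, 0.001, -1.0]]
force: [-1.8, 2.7, 12.4]
opening: 0.591
grip_force: 65.1
```

It touched down at TCP z 0.0315, as predicted. I open part way, let it settle and lift off.

```bash
python3 -m crank '{"angular":[[0,0,0],[0,0,0],[0,0,0],[0,0,0],[0,0,0],[0,0,0]],"travel":[[0,0,-0.001],[0,0,0],[0,0,0],[0,0,0],[0,0,0],[0,0,0]],"gripper":[0.38,0.35,0.3,0.24,0.2,0.2]}' 20
python3 -m crank '{"angular":[[0,0,0],[0,0,0],[0,0,0],[0,0,0],[0,0,0],[0,0,0],[0,0,0]],"travel":[[0,0,-0.01],[0,0,-0.02],[0,0,-0.04],[0,0,-0.05],[0,0,-0.05],[0,0,0],[0,0,0]],"gripper":[0.2,0.2,0.2,0.2,0.2,0.2,0.2]}'
python3 - <<'E'
from h import *
cap('wrist','w6.png')
E
```

```text
t: 19.9
tool_pos: [0.4058, -0.2967, 0.0312]
ee_rot: [[-0.048, 0.999, -0.0], [0.999, 0.048, 0.0], [0.0, -0.0, -1.0]]
force: [0.3, -0.5, -0.1]
opening: 0.798
grip_force: 0.0
t: 20.78
tool_pos: [0.4057, -0.2961, 0.2015]
ee_rot: [[-0.049, 0.999, 0.0], [0.999, 0.049, 0.001], [0.001, 0.0, -1.0]]
force: [0.2, -0.7, -0.3]
opening: 0.8
grip_force: 0.0
```

View pics/w6.png

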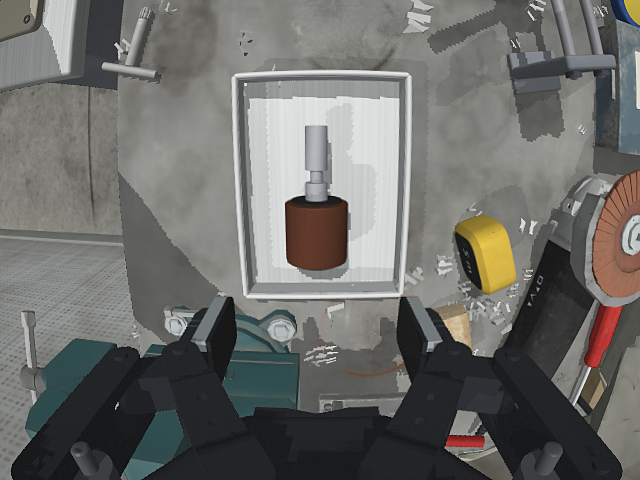

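The drum lies on its side in the middle of the tray (about (317,200)), and the gripper is clear of everything.

```bash
python3 -c "
from cell import bot
print(bot.finish_job())"
```

```text
the job is handed in; nothing more can be done
None
```

The job is handed in: the nut was solid towards head +x and came loose the other way (right-hand thread), swinging to about 1.1 rad; the ejector was pushed to its stop; and the drum lies on its side in the tray, with the pliers, caliper, wood block and tape measure not touched, in about 21 s of the 67 s allowed.

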